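# Blow out the last washer strainer and stack it

## Task

Clean the last dirty strainer with soft air: lay it in the V-cradle in front of the blow gun and let go of it, then squeeze the gun's red trigger about half-way, hold it steady there for a good second and let it spring right back; never pull it through to its stop, for the full blast tears the mesh. Then lay the strainer on the rack in the free gap on top of the clean ones, saddled between two of them and in line with them. Set it down each time rather than dropping it, do not force the gun, and leave the clean strainers and everything else where they are.

Things in the scene. Friction and masses are not known exactly. Their poses are not given: they have to be found in the camera images.
- dirty: The dirty washer strainer: stiff cylinder 44 mm in diameter, 64 mm long, grey-brown mesh with lint patches between blue end rings, open bore, about 0.12 kg, loose. Starts lying in the grey tub. Origin at its centre, x axis along the cylinder (ends alike). Can be gripped across its diameter or over its flat ends.
- tub: Fixed grey plastic tub, 92 mm in its x, 138 mm in its y, 50 mm high, walls and floor 4 mm thick, open on top. The dirty strainer starts lying in it, axis roughly along the tub's x: its ends are about 10 mm from the walls (no room for fingers), its sides are free. Origin: centre of the underside. Tub and rack stand left and right of the robot, either way round.
- station: Fixed blow-off station: a blow gun on its side, then a V-cradle, then a white lint-catch box, in line along its +y axis, 115 mm high. Origin on the table under that line. Along y: grip -100 mm, clamp block on the barrel -36 (20 long, top at height 136), nozzle tip +5 (grip and nozzle +-10), cradle +85, catch box +172 to +238 (top at height 154). The grip points along -x, to the robot.
- cradle (a point): Where a strainer's centre lies when it rests in the V-cradle, its axis along the station's y; height 115 mm. Axes as the station. The V: two aluminium plates at 45 degrees, 34 mm long in y, so a strainer overhangs by 15 mm at each end; they end 9 mm below its axis. Free beyond the strainer's ends: 38 to 58 mm to the nozzle, 55 mm to the catch box.
- pinch (a point): Where to squeeze if the gun sat mid-way in its clamp: height 115 mm, 17.5 mm in front (+y of the station) of the grip's flat back. But the whole gun, grip and trigger is set up to 10 mm either way along y from this and is fixed there; this offset is not measured: look or feel for it. Fingers close along y, one behind the grip.
- butt (a point): End of the black rubber grip, gun mid-way as above. The grip is a level bar along the station's x, from this end (x -108 mm) to the gun's head (x -18), 24 mm deep in y (its flat back faces -y), 26 mm high about height 115 mm; nothing under it for 80 mm. 24 mm beyond this end, to -x, stands the copper air riser, 127 mm high, 23 mm thick. The pinch point is 42 mm from here.
- trigger (a joint): Swing of the red trigger, rad: 0 = sprung fully out, 0.28 = pulled through (stop, 5 mm from the grip), 0.14 = half-way. It hinges beside the gun's head, 52 mm from the pinch point, along the +y side of the grip; 82 mm long, 18 high, 6 thick. Fully out its face at the pinch point is 49 mm from the grip's back; there it starts at 5 N, takes 8 N half-way and 12 N at the stop.
- rack: Fixed white wire rack on a blue mat, 124 x 176 mm. Wires along its x axis hold three clean strainers side by side at y = -50, 0 and +50 mm, centres 50 mm above the table; a fourth lies on top at y = -25 mm. Origin: centre of the underside.
- gap (a point): Where the strainer's centre lies when saddled in the free gap of the second layer, between the rack's strainers at y = 0 and +50 mm: x = 0, y = +25 mm, height 86 mm, its axis along the rack's x. Axes as the rack. The neighbour at y = -25 mm is only 6 mm away, so hold the strainer over its two ends.
- clean_1: Clean strainer, size as the dirty one, bright steel mesh, loose; in the rack's bottom row at y = -50 mm. Origin at its centre, x axis along the cylinder.
- clean_2: Clean strainer, size as the dirty one, bright steel mesh, loose; in the rack's bottom row at y = 0 mm. Origin at its centre, x axis along the cylinder.
- clean_3: Clean strainer, size as the dirty one, bright steel mesh, loose; in the rack's bottom row at y = 50 mm. Origin at its centre, x axis along the cylinder.
- clean_4: Clean strainer, size as the dirty one, bright steel mesh, loose; in the rack's second layer at y = -25 mm. Origin at its centre, x axis along the cylinder.
- brush: Bystander: scrubbing brush with a handle, 170 mm long, lying on the table between the tub and the rack (up to 30 mm high). Origin: underside, at its middle.
- wrench: Bystander: steel open-ended wrench, 190 mm long, lying flat on the left of the table. Origin: underside, at its middle.
- screwdriver: Bystander: screwdriver, 200 mm long, lying on the right of the table. Origin: underside, at its middle.
- detergent: Bystander: white detergent bottle with a blue cap, 80 mm across, 210 mm high, standing behind the blow-off station. Origin: underside, at its middle.
- jar: Bystander: clear jar with a steel lid, 68 mm across, 85 mm high, standing behind the station on the left. Origin: underside, at its middle.
- mug: Bystander: blue mug, 80 mm across, 90 mm high, standing on the right of the table. Origin: underside, at its middle.

How it is judged (in metres and radians):
On the way, in this order (a step that is already met when the one before it is completed fails the run):
1. the dirty strainer lies in the V-cradle (centre within 15 mm along it, 5 mm across and in height, axis within 0.12 rad) and is let go (y of dirty in the frame of cradle between -0.015 and 0.015 m and x of dirty in the frame of cradle between -0.005 and 0.005 m and z of dirty in the frame of cradle between -0.005 and 0.005 m and angle between the x axis of dirty and the y axis of station, either way round below 0.12 rad and contact force between the fingers and dirty below 0.2 N and linear speed of dirty below 0.03 m/s), for 0.2 s.
2. with the strainer lying there, the trigger is squeezed about half-way (0.08 to 0.20 rad) and held there for 0.8 s (y of dirty in the frame of cradle between -0.015 and 0.015 m and x of dirty in the frame of cradle between -0.005 and 0.005 m and z of dirty in the frame of cradle between -0.005 and 0.005 m and angle between the x axis of dirty and the y axis of station, either way round below 0.12 rad and value of joint trigger between 0.08 and 0.2 rad), for 0.8 s.
3. the trigger is let go and springs back (below 0.03 rad), the strainer still in the cradle (y of dirty in the frame of cradle between -0.015 and 0.015 m and x of dirty in the frame of cradle between -0.005 and 0.005 m and z of dirty in the frame of cradle between -0.005 and 0.005 m and angle between the x axis of dirty and the y axis of station, either way round below 0.12 rad and value of joint trigger below 0.03 rad), for 0.2 s.
At the end, for the whole second after the job is handed in: Strainer still and released in the rack's free gap: within 15 mm along the rack's x, 7 mm in y, 6 mm in height of the gap's centre, axis within 0.12 rad of the rack's x; trigger out (below 0.03 rad); clean strainers within 10 mm, bystanders within 30 mm of their start (x of dirty in the frame of gap between -0.015 and 0.015 m and y of dirty in the frame of gap between -0.007 and 0.007 m and z of dirty in the frame of gap between -0.006 and 0.006 m and angle between the x axis of dirty and the x axis of rack, either way round below 0.12 rad and linear speed of dirty below 0.02 m/s and angular speed of dirty below 0.3 rad/s and value of joint trigger below 0.03 rad and distance of each of clean_1, clean_2, clean_3, clean_4 from where it was at the start of the episode below 0.01 m and distance of each of brush, wrench, screwdriver, detergent, jar, mug from where it was at the start of the episode below 0.03 m); the robot touches nothing.
It fails at once if the trigger pulled through (over 0.25 rad) (value of joint trigger above 0.25 rad).
It fails at once if the gun forced: more than 60 N between the fingers (or any part of the arm) and the gun (linear speed of dirty above 0.5 m/s and contact force between the fingers and dirty below 0.1 N).
It fails at once if the gun forced: more than 60 N between the fingers and the gun, or more than 25 N between the rest of the arm and the station (contact force between any of the fingers, the arm and station above 60 N).
It fails at once if a clean strainer pushed more than 20 mm from its place (distance of any of clean_1, clean_2, clean_3, clean_4 from where it was at the start of the episode above 0.02 m).
It fails at once if a bystander pushed more than 40 mm from its place (distance of any of brush, wrench, screwdriver, detergent, jar, mug from where it was at the start of the episode above 0.04 m).
It also fails if it takes over 72 s, if anything falls off the work surface, if the arm or the gripper's body presses on something with over 40 N, if the wrist force passes 120 N, or if a joint passes its speed limit or range.

## Robot

A 6-joint arm with a two-finger parallel gripper is mounted at the origin on the work surface. World frame = base frame: x ahead of the robot, y to its left, z up, the work surface at z = 0. Lengths are in mm, angles in rad, forces in N, time in s.
With the tool pointing down it reaches from about 300 to 1000 mm from the base axis. Payload 5.1 kg.
Tool frame: the origin (TCP) lies midway between the tips of the shut fingers; the grasp point (between the pads) lies 19 mm behind it (r.tcp_to_grasp is the distance from the TCP to the grasp point, in mm); x points along the fingers, y is the direction in which the jaws open and shut, and the axes are right-handed (so a half turn about x gives the same grasp; the last joint's range is limited). The gripper opens to 95 mm and grips with 3 to 60 N. Pads are 20 mm wide; open, the fingers measure 119 mm over their backs; the gripper's body (75 mm by 180 mm) begins 59 mm behind the grasp point.
Start: joints at [-1.397, 0.124, 1.65, -0, 1.367, -0.083], TCP at [165.059, -628.681, 214.656] pointing down, gripper open.
Joint ranges: [-2.61, 2.61], [-1.02, 2.33], [0.03, 2.71], [-1.35, 4.49], [0.32, 2.68], [-2.91, 2.91]. Speed limits (rad/s): [2.57, 2.57, 3.14, 3.14, 3.14, 3.14].

## Interface

Orientations are given as a rotation vector (axis times angle).
In Python, from bench import r gives the robot as it stands. The module is installed in compiled form; this text tells all that it offers. Calls block until the motion is done:
- r.move_to(position, orientation): joint-space move of the TCP to a pose.
- r.move_l(position, rot=None, vel=150): straight line of the TCP; rot=None keeps the orientation; vel is the mean speed in mm/s.
- r.movej(angles): joint-space move.
- r.grip(opening, grasp_force=None): finger opening in mm; grasp_force is the grip in N (None keeps the last); returns when the fingers have stopped.
- r.dwell(seconds).
- r.inverse_kinematics(position, orientation): joint angles nearest the present ones, or None.
- r.get_state(): the state.
- r.camera(name): name is "side" or "top" or "wrist"; returns (picture, depth): 384x512x3 uint8, blue, green, red; 384x512 float32, mm along the optical axis (not along the pixel's ray), 0 where there is no reading.
- r.camera_params(name): a dict with "intrinsics" (3x3 intrinsics, pixels), "D" ([k1, k2, p1, p2, k3] as OpenCV has them; the pictures are not rectified), "world_from_camera" (4x4, takes a point from camera to world coordinates); the wrist camera has in their place "hand_eye" (4x4, takes a point from camera to tool coordinates, whose origin is the TCP and whose axes are the tool frame's). Camera axes: x right, y down, z forward; pixel columns grow to the right and rows downward; lengths in mm; the calibration is good to about 2 mm. A picture is of the moment at which its call begins: read the wrist's pose just before it. camera_params takes no time and is no camera call.
A pose or a line that the arm cannot do raises r.MotionError and nothing moves.
- r.job_done(): hands the job in, once; it reports no verdict.
The state is a dict: "time": time; "joint_positions": joint angles; "joint_vel": joint speeds; "joint_torque": joint torques, N m; "position": TCP position; "eef_rot": TCP orientation; "contact_force": force on the tool from outside, world axes, zero at the start; "wrist_torque": the same for the moment, N m; "width": finger opening in mm.
Only numpy, scipy, OpenCV 4.12 (cv2) and the standard library are available. Lean on these libraries where they do the work, as an engineer would, in place of code of your own. Each camera call takes 0.05 s, during which the arm holds its last target. There are 200 camera calls.

## Working session

There is one attempt and no reset: what is moved stays moved. The work goes in short steps, each a Python script; the robot and the scene stay as the last script left them, time stands still between calls to the robot, and variables do not carry over. Pictures are saved under pics/ and viewed, about 8 in all and at most 12, crops included, and the job is handed in when it is done.

```bash
mkdir -p pics
cat > h.py <<'E'
import numpy as np, cv2
from bench import r
from scipy.spatial.transform import Rotation as R
def shot(name):
    s=r.get_state(); im,d=r.camera(name); p=r.camera_params(name)
    if name=='wrist':
        T=np.eye(4);T[:3,:3]=R.from_rotvec(s['eef_rot']).as_matrix();T[:3,3]=s['position'];T=T@np.array(p['hand_eye'])
    else: T=np.array(p['world_from_camera'])
    return im,d,np.array(p['intrinsics']),np.array(p['D']),T
def cloud(im,d,K,D,T):
    h,w=d.shape;u,v=np.meshgrid(np.arange(w),np.arange(h))
    n=cv2.undistortPoints(np.stack([u,v],-1).reshape(-1,1,2).astype(float),K,D).reshape(h,w,2)
    P=np.concatenate([n*d[...,None],d[...,None]],-1)@T[:3,:3].T+T[:3,3]
    P[d==0]=np.nan
    return P
def down(yaw):  # tool x down, tool y (jaws) at yaw in world
    x=np.array([0,0,-1.]);y=np.array([np.cos(yaw),np.sin(yaw),0]);return R.from_matrix(np.stack([x,y,np.cross(x,y)],1)).as_rotvec()
E
python3 - <<'E'
from h import *
a=shot('top');b=shot('side')
for n,x in(('top',a),('side',b)):
    cv2.imwrite(f'pics/{n}0.png',cv2.resize(x[0],None,fx=1.5,fy=1.5)); np.save(f'{n}0.npy',cloud(*x)); np.save(f'{n}0im.npy',x[0]); print(x[4].round(2))
print(r.get_state())
E
```

```text
[[ 0.00000e+00 -9.90000e-01  1.00000e-01  4.46350e+02]
 [-1.00000e+00  0.00000e+00  2.00000e-02 -7.46600e+01]
 [-2.00000e-02 -1.00000e-01 -9.90000e-01  1.13738e+03]
 [ 0.00000e+00  0.00000e+00  0.00000e+00  1.00000e+00]]
[[ 9.4000e-01 -2.6000e-01  2.2000e-01  3.1985e+02]
 [-3.4000e-01 -7.0000e-01  6.2000e-01 -7.7421e+02]
 [-1.0000e-02 -6.6000e-01 -7.5000e-01  9.5777e+02]
 [ 0.0000e+00  0.0000e+00  0.0000e+00  1.0000e+00]]
{'time': 0.1, 'joint_positions': array([-1.39660035e+00,  1.24461226e-01,  1.65147569e+00, -3.44974702e-05,
        1.36748150e+00, -8.26090935e-02]), 'joint_vel': array([-7.24661391e-04, -1.67175538e-03, -1.06163999e-03,  6.96986435e-05,
       -6.79561268e-04, -1.41195631e-03]), 'joint_torque': array([ 4.41535494e-04, -4.18880582e+01, -3.61096966e+01,  7.76720862e-02,
        4.61089995e-02, -6.54499559e-05]), 'position': array([ 164.95554622, -628.15206227,  213.5326508 ]), 'eef_rot': array([ 2.08520723,  0.27116629, -2.08545392]), 'contact_force': array([-0.25639605, -0.99962162, -0.21850179]), 'wrist_torque': array([ 0.02958783, -0.06166231,  0.0236879 ]), 'width': 95.11537792890906}
```

View pics/top0.png

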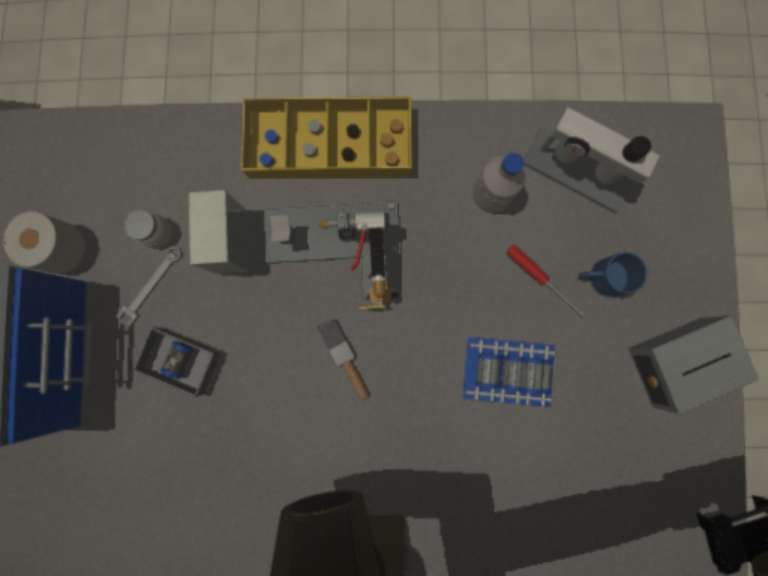

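View pics/side0.png

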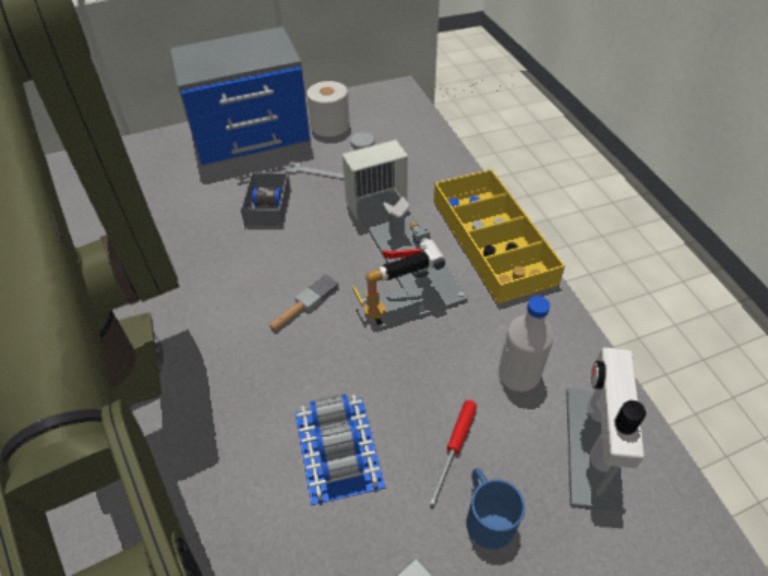

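The top view shows the tub at (178,360), the rack at (508,372), the station along the line (375,240) to (210,230), and the brush at (343,358). The side view shows clean_4 on the rack's second layer. Next I'll take coarse positions from depth.

```bash
cat > m.py <<'E'
from h import *
P=np.load('top0.npy');im=np.load('top0im.npy')
def reg(x0,y0,x1,y1): # in 1.5x px
    m=np.zeros(P.shape[:2],bool);m[int(y0/1.5):int(y1/1.5),int(x0/1.5):int(x1/1.5)]=1;return m
def rect(name,m):
    q=P[m][:,:2].astype(np.float32);q=q[~np.isnan(q[:,0])];c=cv2.minAreaRect(q);z=P[m][:,2]
    print(name,len(q),np.round(c[0],1),np.round(c[1],1),round(c[2],1),'z',np.nanpercentile(z,[5,50,95]).round(1))
z=P[...,2]
hsv=cv2.cvtColor(im,cv2.COLOR_BGR2HSV);H,S,V=cv2.split(hsv)
blue=(H>100)&(H<130)&(S>120);red=((H<8)|(H>172))&(S>140)
rect('table',reg(250,420,300,470))
rect('tub',reg(120,310,235,410)&(z>30))
rect('dirty blue',reg(150,330,205,390)&blue)
rect('dirty',reg(155,335,200,385)&(z>24)&blue)
rect('mat',reg(450,325,570,420)&(blue|(z>6)))
rect('clean',reg(450,325,570,420)&(z>60))
rect('clean4',reg(450,325,570,420)&(z>90))
rect('box',reg(180,180,240,280)&(z>146))
rect('station100',reg(180,180,410,320)&(z>100))
rect('baseplate',reg(262,190,405,320)&(z>3))
rect('trigger',reg(340,220,370,280)&red)
rect('grip+riser',reg(365,225,395,320)&(z>95))
rect('cradle',reg(262,205,300,250)&(z>60))
rect('brush',reg(310,310,375,405)&(z>5))
E
python3 m.py
```

```text
table 1116 [239.4 156.7] [ 96.3 101.5] 0.5 z [-2.6  0.7  4.3]
tub 747 [405.3 348.3] [139.9  94.5] 68.3 z [31.5 46.  52.8]
dirty blue 74 [402.8 349.8] [37.8 75. ] 63.1 z [35.8 45.5 51.8]
dirty 73 [407.6 347.3] [36.3 64. ] 64.8 z [36.7 45.5 51.8]
mat 2137 [ 393.9 -311.5] [174.2 221.5] 1.8 z [  1.3  49.1 106.2]
clean 986 [ 385.5 -313.4] [137.9  65.6] 84.9 z [ 63.1  71.8 108.1]
clean4 358 [ 383.4 -336.1] [41.6 65.6] 84.7 z [ 94.2 104.5 109.2]
box 1217 [650.2 253.3] [132.8  70. ] 4.0 z [151.7 154.6 157.6]
station100 2296 [624.7 112.2] [374.8 156.9] 83.0 z [109.1 151.8 157.1]
baseplate 4794 [625.4  44. ] [268.1 296.1] 0.1 z [  3.5  13.5 129.9]
trigger 54 [616.1 -17.7] [15.1 76.9] 82.5 z [121.2 124.7 128. ]
grip+riser 442 [592.7 -47.9] [ 43.5 134.1] 86.9 z [120.2 127.7 131.6]
cradle 220 [657.1 133. ] [49.9 34.6] 3.8 z [ 83.9  96.9 106.4]
brush 622 [414.1  21.8] [185.3 129.7] 0.6 z [ 7.5 18.4 23. ]
```

```bash
cat > look.py <<'E'
from h import *
print(np.array(r.camera_params('wrist')['hand_eye']).round(2).tolist())
for n,p,yaw in(('rack',[388,-312,330],np.pi/2),('gun',[625,-20,360],np.pi/2),('crad',[640,130,360],np.pi/2),('tub',[405,348,330],np.radians(68))):
    try: r.move_to(p,down(yaw))
    except r.MotionError as e: print(n,e); continue
    r.dwell(.2)
    x=shot('wrist');np.savez(f'{n}1.npz',P=cloud(*x),im=x[0],K=x[2],D=x[3],T=x[4]);print(n,r.get_state()['time'],r.get_state()['joint_positions'].round(2))
a=[cv2.resize(np.load(f'{n}1.npz')['im'],(400,300)) for n in('rack','gun','crad','tub')]
cv2.imwrite('pics/w1.png',np.vstack([np.hstack(a[:2]),np.hstack(a[2:])]))
E
python3 look.py
```

```text
[[-0.0, -0.29, 0.96, -168.71], [1.0, 0.0, 0.0, -0.18], [-0.0, 0.96, 0.29, -82.34], [0.0, 0.0, 0.0, 1.0]]
rack 2.3083 [-0.79 -0.26  1.83 -0.    1.58 -2.36]
gun 3.9667 [-0.12  0.02  1.52 -0.    1.6  -1.69]
crad 4.8667 [ 0.12  0.08  1.46 -0.    1.6  -1.45]
tub 6.3417 [ 0.61 -0.18  1.76 -0.    1.56 -0.58]
```

View pics/w1.png

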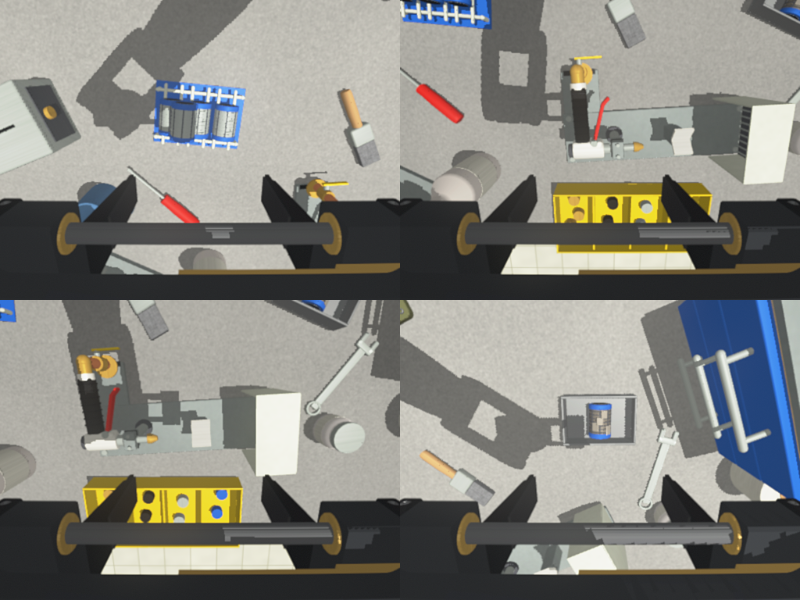

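The four wrist panels show the rack at (200,115), the gun with its black grip at (580,115) and red trigger at (600,118), the V-cradle at (680,140), and the strainer in the tub at (600,420), with everything clearly visible. Next I'll measure in the near clouds.

```bash
cat > m2.py <<'E'
from h import *
def load(n):
    f=np.load(n+'1.npz');P=f['P'];im=f['im'];return P,cv2.split(cv2.cvtColor(im,cv2.COLOR_BGR2HSV))
def near(P,c,rad): return (np.hypot(P[...,0]-c[0],P[...,1]-c[1])<rad)
def rect(name,P,m):
    m=m.astype(np.uint8);n,l,st,_=cv2.connectedComponentsWithStats(m);m=l==1+np.argmax(st[1:,4]) if name[0]!='*' else m>0
    q=P[m].astype(np.float32);c=cv2.minAreaRect(q[:,:2].copy())
    print(name,len(q),'c',np.round(c[0],1),'size',np.round(c[1],1),'ang',round(c[2],1),'z',np.percentile(q[:,2],[5,50,95]).round(1),'mean',q.mean(0).round(1));return q
P,(H,S,V)=load('tub')
n=near(P,(405,348),100);rect('tub rim',P,n&(P[...,2]>42)&(S<90));
n=near(P,(405,348),45);b=(H>100)&(H<130)&(S>120)
q=rect('*dirty rings',P,n&b&(P[...,2]>22))
rect('*dirty',P,near(P,(405,348),45)&(P[...,2]>28))
P,(H,S,V)=load('rack');z=P[...,2];n=near(P,(388,-312),120)
rect('mat',P,n&(((H>100)&(H<130)&(S>120))|(z>5)))
rect('rack>58',P,n&(z>58)); rect('clean4',P,n&(z>88));
for c,t in(((383,-336),88),((390,-263),60)): rect(f'*ring{c}',P,near(P,c,42)&(z>t))
for k in('gun','crad'):
    P,(H,S,V)=load(k);z=P[...,2];print(k)
    rect('box top',P,near(P,(650,253),90)&(z>146)&(z<162))
    rect('trigger',P,near(P,(616,-18),60)&((H<8)|(H>172))&(S>140)&(z>105))
    rect('grip',P,near(P,(600,-48),70)&(V<70)&(z>105))
    rect('cradle',P,near(P,(657,133),45)&(z>70)&(z<112))
    rect('riser',P,near(P,(545,-48),35)&(z>110))
    rect('clamp',P,near(P,(660,15),60)&(z>128)&(z<145))
    rect('nozzle',P,near(P,(660,50),45)&(H>8)&(H<30)&(S>100)&(z>100))
E
python3 m2.py
```

```text
tub rim 49197 c [394.3 351.6] size [162.7  48.7] ang 68.0 z [366.7 429.1 447.2] mean [382.5 355.6 424.5]
*dirty rings 321 c [407.5 347.9] size [39.6 64.2] ang 67.2 z [35.2 43.9 46.8] mean [403.7 349.2  42.7]
*dirty 20712 c [405.4 356. ] size [73.1 89.8] ang 86.9 z [ 45.8 440.  447.6] mean [383.2 357.8 410.1]
mat 53158 c [ 375.7 -312. ] size [ 48.9 164. ] ang 0.0 z [368.7 429.  446.9] mean [ 363.2 -311.7  424.5]
rack>58 53158 c [ 375.7 -312. ] size [ 48.9 164. ] ang 0.0 z [368.7 429.  446.9] mean [ 363.2 -311.7  424.5]
clean4 53158 c [ 375.7 -312. ] size [ 48.9 164. ] ang 0.0 z [368.7 429.  446.9] mean [ 363.2 -311.7  424.5]
*ring(383, -336) 26771 c [ 380.9 -337.8] size [78.  64.7] ang 84.0 z [105.6 428.  447.1] mean [ 365.3 -342.3  406.5]
*ring(390, -263) 22416 c [ 383.7 -274.3] size [59.7 71. ] ang 82.7 z [ 69.7 428.2 446.7] mean [ 365.2 -266.1  402.5]
gun
box top 5370 c [649.9 251.9] size [132.   70.7] ang 4.0 z [150.7 152.2 153.4] mean [646.3 250.3 152.1]
trigger 231 c [611.  -19.8] size [ 9.5 73.2] ang 72.9 z [120.7 122.3 124. ] mean [610.1 -19.6 122.3]
grip 30951 c [612.8 -40.9]
[... 471 characters left out ...]
rad
box top 5700 c [649.7 252.2] size [132.1  68.8] ang 3.2 z [150.7 152.1 153.3] mean [646.4 251.1 152.1]
trigger 374 c [611.3 -19.1] size [10.5 73.6] ang 72.0 z [110.6 121.7 123.5] mean [611.  -17.9 119.9]
grip 1554 c [607.2 -51.1] size [88.1 23.7] ang 4.2 z [110.6 126.2 127.8] mean [606.  -48.3 123.8]
cradle 831 c [657.3 131.2] size [49.7 34. ] ang 3.2 z [ 83.7  95.2 103.4] mean [657.9 131.4  94.6]
riser 911 c [552.9 -54.2] size [53.9 25.4] ang 0.2 z [114.  124.  127.6] mean [554.7 -52.2 122.9]
clamp 335 c [664.2  10.6] size [29.9 20. ] ang 3.6 z [129.  130.7 134.6] mean [663.5  10.9 131. ]
nozzle 125 c [661.6  47.6] size [16.5 14.8] ang 89.1 z [116.5 120.1 122.6] mean [661.1  46.9 119.8]
```

```bash
cat > m3.py <<'E'
exec(open('m2.py').read().split("P,(H,S,V)=load('tub')")[0])
P,(H,S,V)=load('tub');z=P[...,2];b=(H>100)&(H<130)&(S>100)
n=near(P,(405,348),100)&(z<65);rect('tub rim',P,n&(z>44))
n=near(P,(406,348),45)&(z<60);rect('*dirty',P,n&(z>30));rect('*rings',P,n&b&(z>25))
P,(H,S,V)=load('rack');z=P[...,2];n=near(P,(388,-312),120)&(z<150);b=(H>100)&(H<130)&(S>100)
rect('mat',P,n&(b|(z>5)))
rect('*rack>60',P,n&(z>60));rect('clean4',P,n&(z>90))
q=P[n&(z>60)&(z<80)];
for s in(-1,1):pass
rect('*clean3',P,near(P,(390,-263),42)&(z>62)&(z<85)); rect('*4',P,near(P,(383,-336),42)&(z>90)&(z<120))
rect('*cleantop',P,n&(z>69.5)&(z<75))
E
python3 m3.py
```

```text
tub rim 946 c [404.7 347.5] size [138.1  92.5] ang 68.3 z [45.5 48.2 49.8] mean [404.4 348.7  48. ]
*dirty 1332 c [406.3 349.2] size [41.3 89.5] ang 67.2 z [33.3 43.5 47.7] mean [409.  347.6  42.4]
*rings 345 c [407.8 348.6] size [41.4 64.2] ang 67.2 z [34.  43.6 46.7] mean [403.9 349.4  42.3]
mat 8345 c [ 384.  -314.2] size [175.8 123.7] ang 84.5 z [  0.7  60.  104.9] mean [ 374.  -313.7   48.8]
*rack>60 4173 c [ 383.2 -314.4] size [138.   64.8] ang 84.4 z [ 62.8  69.7 105.8] mean [ 381.2 -318.1   80.7]
clean4 1560 c [ 380.7 -339.1] size [41.4 64.7] ang 84.3 z [ 93.5 103.2 106.6] mean [ 379.4 -338.6  102. ]
*clean3 1161 c [ 386.9 -276.1] size [57.  64.7] ang 83.8 z [63.2 67.5 70.5] mean [ 387.2 -268.    67.1]
*4 1560 c [ 380.7 -339.1] size [41.4 64.7] ang 84.3 z [ 93.5 103.2 106.6] mean [ 379.4 -338.6  102. ]
*cleantop 506 c [ 382.9 -315. ] size [117.7  64.2] ang 84.5 z [69.6 70.2 71.4] mean [ 382.  -309.4   70.3]
```

```bash
cat > pick.py <<'E'
from h import *
r.grip(72,25)
o=down(np.radians(67.2))
r.move_to([407.8,348.6,110],o); r.move_l([407.8,348.6,20],vel=120)
r.grip(30); print(r.get_state()['width'],r.get_state()['contact_force'].round(1))
r.move_l([407.8,348.6,170],vel=120);s=r.get_state();print(s['width'],s['contact_force'].round(1),s['joint_positions'].round(2))
for y in(3.5,183.5,-176.5):
    q=r.inverse_kinematics([657,131.4,200],down(np.radians(y)));print(y,None if q is None else np.round(q,2))
x=shot('side');cv2.imwrite('pics/s2.png',cv2.resize(x[0][40:200,100:356],None,fx=3,fy=3));print(s['time'])
E
python3 pick.py
```

```text
43.23452027653303 [-0.5 -0.1  1.8]
43.61979331405241 [-0.7  0.6 -2.1] [ 0.61 -0.09  1.95  0.    1.29 -0.57]
3.5 [ 0.12  0.18  1.62 -0.    1.35  0.06]
183.5 None
-176.5 None
10.7417
```

View pics/s2.png

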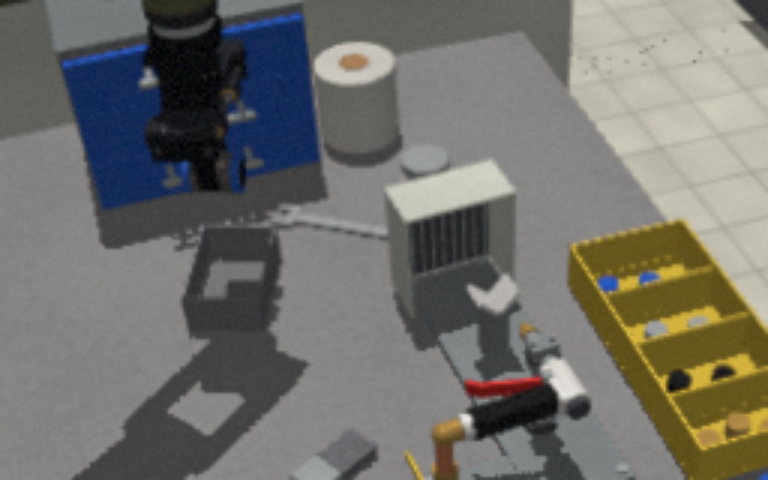

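The strainer is held (dark/blue at (215,170)) and the tub is empty. Next I'll place it in the cradle.

```bash
cat > place.py <<'E'
from h import *
c=np.array([657.,131.4]);o=down(np.radians(3.5))
s=r.get_state();r.move_l([*s['position'][:2],245],vel=250)
r.move_to([*c,245],o); r.move_l([*c,122],vel=120); r.dwell(.2)
f0=r.get_state()['contact_force']
for z in np.arange(120,106.5,-1):
    r.move_l([*c,z],vel=15); f=r.get_state()['contact_force']-f0
    if f[2]>2.5: break
print(z,f.round(1),r.get_state()['position'].round(1))
r.grip(49); r.dwell(.3); print((r.get_state()['contact_force']-f0).round(1))
r.move_l([*c,200],vel=120)
p=c-70*np.array([1,.06])
r.move_to([p[0],p[1],330],down(np.radians(93.5)));r.dwell(.3)
x=shot('wrist');np.savez('place1.npz',P=cloud(*x),im=x[0]);cv2.imwrite('pics/p1.png',x[0]);print(r.get_state()['time'],r.get_state()['joint_positions'].round(2))
E
python3 place.py
cat > m4.py <<'E'
exec(open('m2.py').read().split("P,(H,S,V)=load('tub')")[0])
P,(H,S,V)=load('place');z=P[...,2];b=(H>100)&(H<130)&(S>100)
n=near(P,(657,131),50)&(z>112)&(z<145)
rect('*dirty',P,n);rect('*rings',P,n&b)
rect('grip',P,near(P,(600,-48),70)&(V<70)&(z>105)&(z<135))
E
python3 m4.py
```

```text
108.0 [-1.   0.9  8.2] [657.5 131.4 109.3]
[-1.   0.3  3.1]
20.4917 [ 0.12 -0.03  1.62 -0.    1.55 -1.51]
*dirty 1636 c [656.  131.4] size [42.9 64.6] ang 3.6 z [117.  132.1 136. ] mean [651.2 130.6 130. ]
*rings 435 c [654.4 130.9] size [39.8 63. ] ang 3.7 z [118.2 132.4 135.7] mean [650.8 130.7 130.4]
grip 1194 c [606.2 -50.6] size [85.6 22.7] ang 3.7 z [110.6 125.8 127.8] mean [596.1 -47.6 123.1]
```

View pics/p1.png

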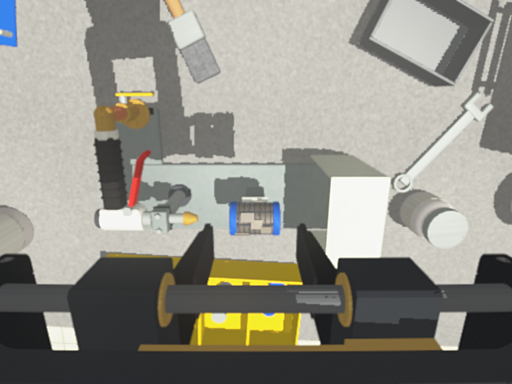

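The strainer lies in the cradle at (255,218) in line with the nozzle (measured 131.4, angle 3.6°). The trigger is free at (140,180). Next I'll feel for the grip's back and squeeze.

```bash
cat > squeeze.py <<'E'
from h import *
a=np.radians(3.6);xh=np.array([np.cos(a),np.sin(a)]);yh=np.array([-np.sin(a),np.cos(a)])
b=np.array([602.7,-63.2]);o=down(a+np.pi/2)
S=r.get_state
def at(d,z,**k): r.move_l([*(b+d*yh),z],**k)
r.grip(70,15)
r.move_to([*(b+30*yh),210],o); at(30,96,vel=120); r.dwell(.3)
f0=S()['contact_force']; 
def F(): return round(float((S()['contact_force']-f0)[:2]@yh),1)
hit=None
for d in np.arange(31,44,.5):
    at(d,96,vel=15); r.dwell(.05)
    if F()<-3: hit=d;break
p=S();print('hit',hit,F(),'act',((p['position'][:2]-b)@yh).round(2),p['width'],p['time'])
if hit is None: at(30,96);raise SystemExit
wid=p['width']; back=hit-wid/2-0.3
print('back at',back)
at(hit-2,96,vel=40); at(back+21.25,96,vel=40); r.dwell(.1); print('F',F())
for w in(56,52,49,46,44):
    r.grip(w); print(w,round(S()['width'],2),F())
E
python3 squeeze.py
```

```text
hit 34.0 -4.8 act 33.35 70.03428592118723 25.4167
back at -1.317142960593617
F -0.2
56 56.28 5.0
52 52.35 6.1
49 48.92 5.9
46 45.85 6.1
44 43.85 3.7
```

```bash
cat > hold.py <<'E'
from h import *
S=r.get_state
r.grip(42.5); print(S()['width'],S()['contact_force'].round(1),S()['time'])
x=shot('wrist');r.dwell(1.3);s=S();print(s['width'],s['contact_force'].round(1),s['position'].round(1),s['time'])
np.savez('hold1.npz',P=cloud(*x),im=x[0]);cv2.imwrite('pics/hold.png',x[0])
E
python3 hold.py
```

```text
42.41260443288238 [-5.7  0.9  1.9] 28.275
42.536491590995 [-5.1  1.4  1.9] [600.4 -43.7  95.6] 29.625
```

View pics/hold.png

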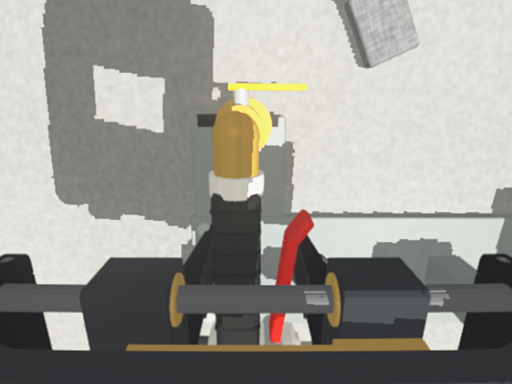

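The red trigger is pressed part-way between the pads, from (278,325) to (305,220), next to the grip at (237,270). I'll check its swing against the free angle from the cloud.

```bash
cat > m5.py <<'E'
exec(open('m2.py').read().split("P,(H,S,V)=load('tub')")[0])
a=np.radians(3.6);xh=np.array([np.cos(a),np.sin(a)]);yh=np.array([-np.sin(a),np.cos(a)]);b=np.array([602.7,-63.2])
for k in('gun','crad','place','hold'):
    P,(H,S,V)=load(k);z=P[...,2]
    q=P[near(P,(611,-20),60)&((H<8)|(H>172))&(S>140)&(z>115)&(z<130)][:,:2]-b
    s,t=q@xh,q@yh;print(k,len(q),s.min().round(1),[t[(s>u)&(s<u+5)].mean().round(1) if ((s>u)&(s<u+5)).any() else None for u in range(-40,50,10)])
E
python3 m5.py
```

```text
gun 231 -22.8 [None, None, np.float64(54.4), np.float64(47.7), np.float64(44.7), np.float64(41.6), np.float64(38.9), np.float64(36.0), np.float64(33.5)]
crad 313 -21.4 [None, None, np.float64(56.8), np.float64(49.4), np.float64(46.5), np.float64(43.7), np.float64(40.4), np.float64(37.2), np.float64(34.7)]
place 308 -22.3 [None, None, np.float64(56.0), np.float64(48.9), np.float64(46.2), np.float64(43.2), np.float64(40.6), np.float64(37.4), np.float64(34.9)]
hold 1358 -27.0 [None, np.float64(45.1), np.float64(39.9), np.float64(37.2), np.float64(35.9), np.float64(32.4), None, np.float64(32.1), np.float64(30.9)]
```

Slope and face distance give about 0.16 rad. I'll ease off 1 mm to be safely central, hold, then release.

```bash
cat > rel.py <<'E'
from h import *
a=np.radians(3.6);yh=np.array([-np.sin(a),np.cos(a)]);S=r.get_state
r.grip(43.5); r.dwell(1.2); print(S()['width'],S()['contact_force'].round(1))
r.grip(70); s=S(); p=s['position']; print(s['contact_force'].round(1))
p[:2]+=9*yh; r.move_l(p,vel=60)     # centre between back and free trigger
r.move_l([p[0],p[1],215],vel=120)
c=np.array([656.4,131.4]); q=c-70*np.array([1,.06])
r.move_to([q[0],q[1],330],down(a+np.pi/2)); r.dwell(.3)
x=shot('wrist');np.savez('place1.npz',P=cloud(*x),im=x[0]);print(S()['time'])
E
python3 rel.py; python3 m4.py; python3 m5.py
```

```text
43.596373249130814 [-5.6  3.3  2.1]
[ 0.9 -0.   0.4]
34.325
*dirty 1628 c [655.9 131.1] size [42.1 64. ] ang 3.5 z [117.1 132.  135.9] mean [651.2 130.5 130. ]
*rings 430 c [654.4 131.1] size [39.  63.2] ang 3.5 z [118.8 132.8 135.8] mean [650.9 131.1 130.7]
grip 1175 c [606.2 -50.9] size [85.  23.5] ang 3.6 z [110.7 125.8 127.7] mean [595.7 -47.5 123.1]
gun 231 -22.8 [None, None, np.float64(54.4), np.float64(47.7), np.float64(44.7), np.float64(41.6), np.float64(38.9), np.float64(36.0), np.float64(33.5)]
crad 313 -21.4 [None, None, np.float64(56.8), np.float64(49.4), np.float64(46.5), np.float64(43.7), np.float64(40.4), np.float64(37.2), np.float64(34.7)]
place 298 -21.9 [None, None, np.float64(56.4), np.float64(48.8), np.float64(46.3), np.float64(43.0), np.float64(40.3), np.float64(38.0), np.float64(34.9)]
hold 1358 -27.0 [None, np.float64(45.1), np.float64(39.9), np.float64(37.2), np.float64(35.9), np.float64(32.4), None, np.float64(32.1), np.float64(30.9)]
```

The trigger sprang back (same profile as before the squeeze) and the strainer hasn't moved. Next I'll regrip over its ends and carry it to the rack.

```bash
cat > fin.py <<'E'
from h import *
S=r.get_state
c=np.array([656.2,131.3]);a=np.radians(3.5)
r.grip(92,20)
r.move_to([*c,215],down(a+np.pi/2)); r.move_l([*c,98],vel=120); r.grip(55)
print('w',S()['width'],S()['time'])
r.move_l([*c,105],vel=30); r.move_l([*c,250],vel=150); print(S()['width'],S()['contact_force'].round(1))
g=np.array([385.9,-289.4]);r.move_to([*g,220],down(np.radians(-5.6)))
r.move_l([*g,110],vel=120); r.dwell(.3)
x=shot('wrist');np.savez('held1.npz',P=cloud(*x),im=x[0])
y=shot('side');im=np.hstack([cv2.resize(x[0],(480,360)),cv2.resize(y[0][180:360,150:310],(320,360))]);cv2.imwrite('pics/held.png',im)
print(S()['width'],S()['position'].round(1),S()['contact_force'].round(1),S()['time'])
E
python3 fin.py
```

```text
w 64.3186095974411 37.25
63.68815589290926 [-0.2  0.1 -1.9]
63.76382297225025 [ 386.  -289.5  110.3] [ 0.2  0.  -1.8] 42.0333
```

View pics/held.png

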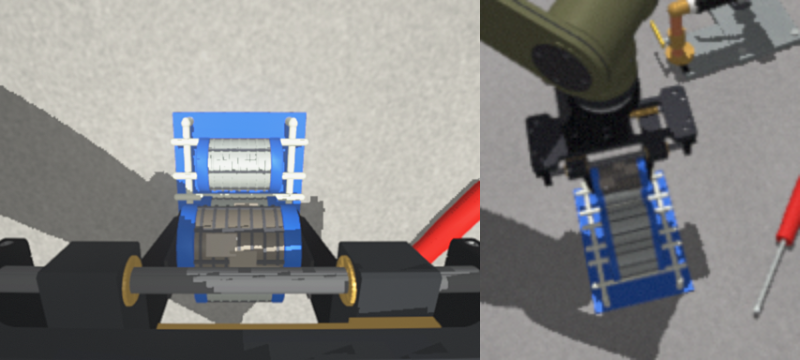

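Wrist view: the held strainer at (240,235) is level and parallel to clean_3 at (240,165). The side view agrees. I'll set it down.

```bash
cat > set.py <<'E'
from h import *
S=r.get_state
g=np.array([385.9,-289.4])
r.move_l([*g,77],vel=60); r.dwell(.2); f0=S()['contact_force']
for z in np.arange(76,65.9,-1):
    r.move_l([*g,z],vel=15); f=S()['contact_force']-f0
    if f[2]>2: break
print(z,f.round(1),S()['position'].round(1))
r.grip(74); r.dwell(.3); print(S()['contact_force'].round(1),S()['width'])
r.move_l([*g,110],vel=60); r.move_l([*g,220],vel=150)
r.move_to([388,-312,330],down(np.pi/2)); r.dwell(.3)
x=shot('wrist');np.savez('rackb1.npz',P=cloud(*x),im=x[0]);cv2.imwrite('pics/end.png',x[0]);t=shot('top');np.save('top0b.npy',cloud(*t));print(S()['time'])
E
python3 set.py
cat > m6.py <<'E'
exec(open('m2.py').read().split("P,(H,S,V)=load('tub')")[0])
for k in('rack','rackb'):
    P,(H,S,V)=load(k);z=P[...,2]
    rect('*row',P,near(P,(384,-314),120)&(z>60)&(z<76))
    rect('*clean4',P,near(P,(381,-341),40)&(z>90)&(z<130)&(P[...,1]<-315+.0976*(P[...,0]-383.5)))
    m=near(P,(386,-289),45)&(z>90)&(z<130)&(P[...,1]>-314+.0976*(P[...,0]-383.5))
    if m.sum()>50: rect('*dirty',P,m)
E
python3 m6.py
```

```text
69.0 [-2.5  3.7  7.8] [ 386.1 -289.5   70.2]
[-0.2 -0.9 -0.2] 74.40128351464251
49.3083
*row 2489 c [ 383.2 -314.4] size [137.9  64.8] ang 84.4 z [61.6 67.8 70.7] mean [ 382.8 -304.3   67.1]
*clean4 1549 c [ 380.7 -339.1] size [41.4 64.7] ang 84.3 z [ 93.6 103.2 106.6] mean [ 379.6 -338.8  102. ]
*row 1509 c [ 382.9 -314.4] size [137.2  64.8] ang 84.4 z [62.  68.4 71. ] mean [ 380.8 -315.    67.6]
*clean4 1553 c [ 380.7 -339.4] size [41.  64.7] ang 84.7 z [ 93.6 103.1 106.5] mean [ 379.8 -338.7  102. ]
*dirty 1551 c [ 384.5 -293.9] size [51.2 64.5] ang 84.5 z [ 93.5 103.6 107.1] mean [ 383.4 -290.2  102.3]
```

View pics/end.png

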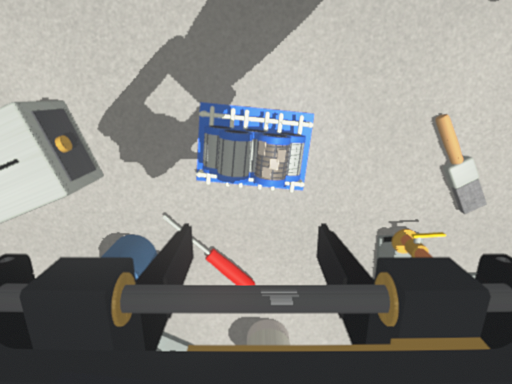

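The strainer sits saddled at (278,158), in line beside clean_4 at (235,155), at the same height. The other items are in place, so I'm handing in.

```bash
python3 -c "
from bench import r
r.job_done();print(r.get_state()['time'])"
```

```text
the job is handed in; nothing more can be done
the job is handed in; nothing more can be done
```

I finished the job and handed it in at about 49 s on the robot's clock, under the 72 s limit. No verdict is reported, so the results below are my own measurements.

1. **Cradle:** I gripped the dirty strainer across its diameter in the tub, set it in the V-cradle until I felt contact, and let go. It lay at the measured cradle point with its axis at 3.6°, against about 3.5° for the station. It was still there after the squeeze.
2. **Trigger:** I felt for the grip's back and found it about 1.7 mm from my camera estimate. I squeezed to 42.5 mm, then eased to 43.5 mm, and held about 2.5 s in all. I estimate a swing of about 0.15 rad. The trigger then sprang back to its original profile in the camera data.
3. **Rack:** I regripped the strainer over its ends and set it into the gap with light contact (about 8 N). The last look shows it in line with the others (84.5° against 84.4°) and level with clean_4. By its outer edge its centre is at about y = -289, against a target of -289.4. The clean strainers moved less than 0.5 mm.

**Weaker checks:**
- **Trigger estimates:** the slope in the camera data gave 0.16 rad, but the raw face displacement gave up to 0.20, and one point near the hinge 0.25. I put that down to the 2 mm calibration error and eased off by 1 mm to be safe. The grip width supported the lower figure.
- **Strainer's final fit:** the rectangle fitted to it also took in part of clean_4, which is why I used the outer edge instead.
- **Bystanders:** I checked them only by eye in the last wrist picture, which does not show them all. The wrench and jar were out of view.

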